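# Deburr the arbor tube and load its polishing wheels

## Task

Deburr the arbor tube while it is still bare: with the deburring tool, run the blade lightly and with steady contact once round the inner edge of its upper end, from the red mark anticlockwise (seen from above) until you are back at the mark, then stand the tool upright in its wooden block again. Load the tube with the brass flange at the bottom, then whichever wheels are there in the order black, red, green, white going up, and the blue collar on top, all lying flat and fully down, and let go. Leave the tape, dop stick, agate slab, spectacles and file where they are; a ring may get knocked aside while you work.

Things in the scene. Friction and masses are not known exactly. Their poses are not given: they have to be found in the camera images.
- arbor: Fixed arbor: grey round base plate, 124 mm across and 12 mm thick, with an upright aluminium tube on its centre, outside diameter 44 mm, bore 32 mm (wall 6 mm), its cut end 96 mm above the bench. Origin on the tube's axis at bench level, z up, x towards the red start mark on the tube. A stack of flange, three wheels and collar reaches 90 mm above the bench.
- rim_0 (a point): Point on the top inner edge of the tube (17 mm from the axis) at the red mark, a 5 mm wide red stripe down the outside and across the end face.
- tool_stand_hole0 (a point): Centre of the mouth of the hole in the tool stand, a fixed pale wooden block 64 x 64 x 66 mm; the hole goes right through, 23 mm wide, mouth on the top face 66 mm above the bench.
- deburrer: Hand deburring tool, about 120 g, standing upright in the tool stand with its blade in the hole. Origin on its axis at the underside of a dark steel collar (36 mm across, 6 mm thick) that rests on the stand; z up along the handle. Above the collar a square blue plastic handle 24 x 24 mm, sides along the tool's x and y, from 6 to 68 mm above the origin (grip it there); below, a sleeve 14 mm across to 26 mm under the origin and the sprung blade with a round nose 12 mm across.
- blade_tip (a point): Lowest point of the blade's round nose, on the tool's axis, 56 mm under the tool's origin when the spring is relaxed.
- blade (a joint): How far the blade is pushed up into the tool against its spring: 0 (relaxed) to 0.014 m; 1.4 N at 0, rising 3.5 N per 10 mm, so 2.8 N at 4 mm and 6.3 N at the end.
- flange: Backing flange, brass ring with a thin dark circle on its top face; outside diameter 66 mm, bore 49 mm, 14 mm thick, 180 g; origin on its axis at the underside, z up.
- collar: Closing collar, blue painted ring with a thin steel circle on its top face; outside diameter 66 mm, bore 49 mm, 16 mm thick, 160 g; origin on its axis at the underside, z up.
- rim_1 (a point): Point on the same top inner edge of the tube, 45 degrees from the red mark, anticlockwise seen from above.
- rim_2 (a point): Point on the same top inner edge of the tube, 90 degrees from the red mark, anticlockwise seen from above.
- rim_3 (a point): Point on the same top inner edge of the tube, 135 degrees from the red mark, anticlockwise seen from above.
- rim_4 (a point): Point on the same top inner edge of the tube, 180 degrees from the red mark, anticlockwise seen from above.
- rim_5 (a point): Point on the same top inner edge of the tube, 225 degrees from the red mark, anticlockwise seen from above.
- rim_6 (a point): Point on the same top inner edge of the tube, 270 degrees from the red mark, anticlockwise seen from above.
- rim_7 (a point): Point on the same top inner edge of the tube, 315 degrees from the red mark, anticlockwise seen from above.
- wheel_black: Polishing wheel, plain black ring with a thin aluminium circle on its top face; outside diameter 66 mm, bore 49 mm, 16 mm thick, 110 g; origin on its axis at the underside, z up along the axis; lies flat on the bench. May be absent (None): two or three of the four wheels are there.
- wheel_red: Polishing wheel, plain red ring with a thin aluminium circle on its top face; outside diameter 66 mm, bore 49 mm, 16 mm thick, 110 g; origin on its axis at the underside, z up along the axis; lies flat on the bench. May be absent (None): two or three of the four wheels are there.
- wheel_green: Polishing wheel, plain green ring with a thin aluminium circle on its top face; outside diameter 66 mm, bore 49 mm, 16 mm thick, 110 g; origin on its axis at the underside, z up along the axis; lies flat on the bench. May be absent (None): two or three of the four wheels are there.
- wheel_white: Polishing wheel, plain white ring with a thin aluminium circle on its top face; outside diameter 66 mm, bore 49 mm, 16 mm thick, 110 g; origin on its axis at the underside, z up along the axis; lies flat on the bench. May be absent (None): two or three of the four wheels are there.
- tape: Bystander: roll of black tape lying flat, 62 x 59 x 19 mm; origin under its centre.
- dop: Bystander: wooden dop stick with a stone on its end, lying flat, 25 x 137 x 25 mm; origin under its centre.
- slab: Bystander: banded agate slab lying flat, 67 x 94 x 8 mm; origin under its centre. A fixed white ring-light lamp, 0.29 m tall, stands 0.1 m behind it and overhangs the bench there: pass it on the robot's side.
- specs: Bystander: red-framed spectacles, 141 x 142 x 42 mm; origin under its centre.
- file: Bystander: needle file with an orange handle lying flat, 8 x 145 x 8 mm; origin under its centre.

How it is judged:
On the way, in this order (a step that is already met when the one before it is completed fails the run):
1. the blade bears on the rim of the still bare tube, at the red mark (distance between blade_tip and rim_0 below 0.0062 m and contact force between deburrer and arbor above 0.7 N and horizontal distance between each of flange, wheel_black, wheel_red, wheel_green, wheel_white, collar and arbor above 0.07 m), for 0.1 s.
2. the blade bears on the rim of the still bare tube, 45 degrees on, anticlockwise seen from above (distance between blade_tip and rim_1 below 0.0062 m and contact force between deburrer and arbor above 0.7 N and horizontal distance between each of flange, wheel_black, wheel_red, wheel_green, wheel_white, collar and arbor above 0.07 m), for 0.1 s.
3. the blade bears on the rim of the still bare tube, 90 degrees on, anticlockwise seen from above (distance between blade_tip and rim_2 below 0.0062 m and contact force between deburrer and arbor above 0.7 N and horizontal distance between each of flange, wheel_black, wheel_red, wheel_green, wheel_white, collar and arbor above 0.07 m), for 0.1 s.
4. the blade bears on the rim of the still bare tube, 135 degrees on, anticlockwise seen from above (distance between blade_tip and rim_3 below 0.0062 m and contact force between deburrer and arbor above 0.7 N and horizontal distance between each of flange, wheel_black, wheel_red, wheel_green, wheel_white, collar and arbor above 0.07 m), for 0.1 s.
5. the blade bears on the rim of the still bare tube, 180 degrees on, anticlockwise seen from above (distance between blade_tip and rim_4 below 0.0062 m and contact force between deburrer and arbor above 0.7 N and horizontal distance between each of flange, wheel_black, wheel_red, wheel_green, wheel_white, collar and arbor above 0.07 m), for 0.1 s.
6. the blade bears on the rim of the still bare tube, 225 degrees on, anticlockwise seen from above (distance between blade_tip and rim_5 below 0.0062 m and contact force between deburrer and arbor above 0.7 N and horizontal distance between each of flange, wheel_black, wheel_red, wheel_green, wheel_white, collar and arbor above 0.07 m), for 0.1 s.
7. the blade bears on the rim of the still bare tube, 270 degrees on, anticlockwise seen from above (distance between blade_tip and rim_6 below 0.0062 m and contact force between deburrer and arbor above 0.7 N and horizontal distance between each of flange, wheel_black, wheel_red, wheel_green, wheel_white, collar and arbor above 0.07 m), for 0.1 s.
8. the blade bears on the rim of the still bare tube, 315 degrees on, anticlockwise seen from above (distance between blade_tip and rim_7 below 0.0062 m and contact force between deburrer and arbor above 0.7 N and horizontal distance between each of flange, wheel_black, wheel_red, wheel_green, wheel_white, collar and arbor above 0.07 m), for 0.1 s.
9. the blade bears on the rim of the still bare tube, back at the red mark, the circle closed (all of step 1), for 0.1 s.
At the end, for the whole second after the job is handed in: Flange, wheels present (black, red, green, white) and collar lie on the tube in that order upwards, each 11 mm over the one below, within 6 mm of its axis, flat to 0.1 rad, flange under 16 mm, collar under 80 mm. The tool stands in its block (10 mm off centre, 6 mm up, 0.12 rad at most) (horizontal distance between each of flange, wheel_black, wheel_red, wheel_green, wheel_white, collar and arbor below 0.006 m and angle between each of flange, wheel_black, wheel_red, wheel_green, wheel_white, collar's own z axis and vertical below 0.1 rad and linear speed of each of flange, wheel_black, wheel_red, wheel_green, wheel_white, collar, deburrer below 0.02 m/s and height (world z) of flange below 0.016 m and height (world z) of collar below 0.08 m and z of each of wheel_black, wheel_red, wheel_green, wheel_white, collar in the frame of flange above 0.011 m and z of each of wheel_red, wheel_green, wheel_white, collar in the frame of wheel_black above 0.011 m and z of each of wheel_green, wheel_white, collar in the frame of wheel_red above 0.011 m and z of each of wheel_white, collar in the frame of wheel_green above 0.011 m and z of collar in the frame of wheel_white above 0.011 m and horizontal distance between deburrer and tool_stand_hole0 below 0.01 m and z of deburrer in the frame of tool_stand_hole0 below 0.006 m and angle between deburrer's own z axis and vertical below 0.12 rad); the robot touches nothing.
It fails at once if the deburring tool bears on the arbor with more than 20 N (contact force between deburrer and arbor above 20 N).
It fails at once if a bystander (tape, dop stick, agate slab, spectacles, needle file) is moved more than 3 cm (distance of any of tape, dop, slab, specs, file from where it was at the start of the episode above 0.03 m).
Of wheel_black, wheel_red, wheel_green, wheel_white only 2 to 3 are there at a start; the rules pass over those that are not, and their reading is None.
At some moment in a run one of flange, wheel_black, wheel_red, wheel_green, wheel_white, collar may be knocked a few centimetres aside while the robot is not near it.
It also fails if it takes over 210 s, if anything falls off the work surface, if the arm or the gripper's body presses on something with over 40 N, if the wrist force passes 120 N, or if a joint passes its speed limit or range.

## Robot

A 6-joint arm with a two-finger parallel gripper is mounted at the origin on a cart in front of the work surface, level with it; the furniture and walls round the work are solid. World frame = base frame: x ahead of the robot, y to its left, z up, the work surface at z = 0. Lengths are in m, angles in rad, forces in N, time in s.
With the tool pointing down it reaches from about 0.35 to 0.875 m from the base axis. Payload 15.5 kg.
Tool frame: the origin (TCP) lies midway between the tips of the shut fingers; the grasp point (between the pads) lies 19 mm behind it; z points along the fingers, y is the direction in which the jaws open and shut (so a half turn about z gives the same grasp; the last joint's range is limited). The gripper opens to 85 mm and grips with 20 to 120 N. Pads are 22 mm wide; open, the fingers measure 114 mm over their backs; the gripper's body (76 mm by 85 mm) begins 54 mm behind the grasp point. The pads swing forward as they close: fully open they stand 13 mm farther back than shut.
Start: joints at [-1.308, 0.494, 1.345, -0, 1.302, -0.096], TCP at [0.219, -0.585, 0.231] pointing down, gripper open.
Joint ranges: [-2.91, 2.91], [-0.82, 2.16], [0.22, 2.67], [-1.22, 4.37], [0.12, 2.79], [-3.08, 3.08]. Speed limits (rad/s): [1.89, 1.89, 2.57, 3.01, 3.01, 3.01].

## Interface

Orientations are given as a unit quaternion [w, x, y, z].
In Python, from plant import ctrl gives the robot as it stands. Calls block until the motion is done:
- ctrl.goto(position, orientation): joint-space move of the TCP to a pose.
- ctrl.move_l(position, rot=None, feed=0.15, stop_force=None): straight line of the TCP; rot=None keeps the orientation; feed is the mean speed in m/s. With stop_force (N) it stops when the force on the tool has changed by that much, and returns True; else False.
- ctrl.set_joints(angles): joint-space move.
- ctrl.set_gripper(opening, squeeze=None): opening from 0.0 (shut) to 1.0 (fully open); squeeze is the grip in N (None keeps the last); returns when the fingers have stopped.
- ctrl.hold(seconds).
- ctrl.inverse_kinematics(position, orientation): joint angles nearest the present ones, or None.
- ctrl.read_camera(name): name is "side" or "top"; returns the picture (420x560x3 uint8, red, green, blue); there is no depth.
- ctrl.calibration(name): a dict with "fx", "fy", "cx", "cy" (pixels), "D" ([k1, k2, p1, p2, k3] as OpenCV has them; the pictures are not rectified), "R" (3x3) and "t" (3): a world point X has camera coordinates R X + t. Camera axes: x right, y down, z forward; pixel columns grow to the right and rows downward; lengths in m; the calibration is good to about 2 mm. A picture is of the moment at which its call begins. calibration takes no time and is no camera call.
A pose or a line that the arm cannot do raises ctrl.Unreachable and nothing moves.
- ctrl.sign_off(): hands the job in, once; it reports no verdict.
Readings, each from a call of its own:
- ctrl.read_t(): time.
- ctrl.read_joint_pos(): joint angles.
- ctrl.read_qvel(): joint speeds.
- ctrl.read_joint_efforts(): joint torques, N m.
- ctrl.read_tcp_pos(): TCP position.
- ctrl.read_orientation(): TCP orientation.
- ctrl.read_force(): force on the tool from outside, world axes, zero at the start.
- ctrl.read_torque(): the same for the moment, N m.
- ctrl.read_finger_gap(): opening from 0.0 (shut) to 1.0 (fully open).
Only numpy, scipy, OpenCV 4.12 (cv2) and the standard library are available. Lean on these libraries where they do the work, as an engineer would, in place of code of your own. Each camera call takes 0.05 s, during which the arm holds its last target. There are 200 camera calls.

## Working session

There is one attempt and no reset: what is moved stays moved. The work goes in short steps, each a Python script; the robot and the scene stay as the last script left them, time stands still between calls to the robot, and variables do not carry over. Pictures are saved under pics/ and viewed, about 12 in all and at most 16, crops included, and the job is handed in when it is done.

```bash
ls; mkdir -p pics
python3 - <<'E'
from plant import ctrl
import cv2
for n in("top","side"):
    im=ctrl.read_camera(n); cv2.imwrite(f"pics/{n}0.png",im[:,:,::-1]); c=ctrl.calibration(n); print(n,c)
print(ctrl.read_t(),ctrl.read_orientation(),ctrl.read_finger_gap())
E
```

```text
pics
top {'fx': 515.4071695938569, 'fy': 515.4071695938569, 'cx': 279.5127598352179, 'cy': 203.9577431474714, 'D': array([-0.11350937,  0.        ,  0.        ,  0.        ,  0.        ]), 'R': array([[-0.00357656, -0.99787431, -0.06506969],
       [-0.98921685,  0.0130578 , -0.14587502],
       [ 0.14641461,  0.0638463 , -0.98716078]]), 't': array([-0.0767904 ,  0.5364014 ,  1.58652755])}
side {'fx': 489.436908774948, 'fy': 489.436908774948, 'cx': 283.5501741171641, 'cy': 218.90689773388948, 'D': array([-0.13738064,  0.        ,  0.        ,  0.        ,  0.        ]), 'R': array([[-0.89191879, -0.45192112,  0.01575333],
       [-0.1907666 ,  0.34445747, -0.91921551],
       [ 0.40998655, -0.8228708 , -0.39343955]]), 't': array([0.44143802, 0.24129195, 1.30243501])}
0.1 [-5.12890880e-04  9.84044209e-01  1.77923384e-01 -4.20384549e-05] 0.9982090858814904
```

View pics/top0.png

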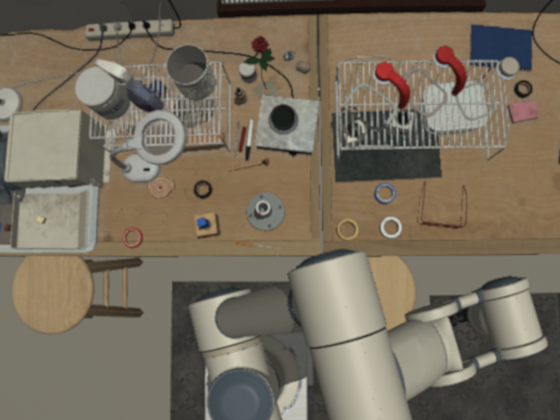

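View pics/side0.png

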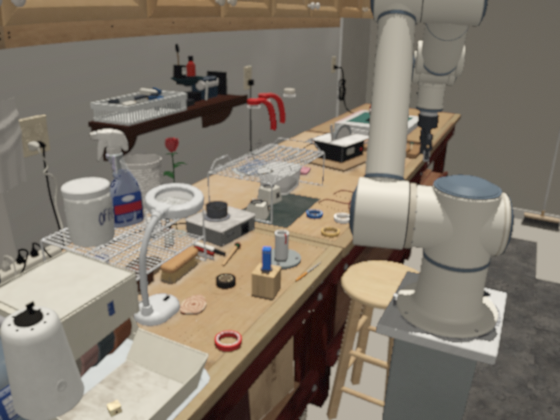

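The top view shows the red ring (132,237), a black ring (203,189), the tool stand (205,225), the arbor (265,210), the flange (347,229), the white ring (391,227) and the blue collar (385,193). There is another black ring at (523,88), so I need to tell the tape from a black wheel.

```bash
cat > h.py <<'E'
from plant import ctrl
import numpy as np, cv2
from scipy.spatial.transform import Rotation as Ro
def cal(n):
    c=ctrl.calibration(n); K=np.array([[c['fx'],0,c['cx']],[0,c['fy'],c['cy']],[0,0,1]]); return K,c['D'],c['R'],c['t']
def ray(n,uv):
    K,D,R,t=cal(n); p=cv2.undistortPoints(np.array(uv,float).reshape(-1,1,2),K,D)[:,0]
    return -R.T@t,np.c_[p,np.ones(len(p))]@R
def onplane(n,uv,z):
    o,d=ray(n,uv); return o+d*((z-o[2])/d[:,2])[:,None]
def proj(n,X):
    K,D,R,t=cal(n); return cv2.projectPoints(np.array(X,float).reshape(-1,3),cv2.Rodrigues(R)[0],t,K,D)[0][:,0]
def down(a):  # tool down; jaw axis y at world angle a
    y=np.array([np.cos(a),np.sin(a),0]); z=np.array([0,0,-1.]); x=np.cross(y,z)
    q=Ro.from_matrix(np.c_[x,y,z]).as_quat(); return q[[3,0,1,2]]
def shot(n,f=None,box=None,s=1):
    im=ctrl.read_camera(n)
    if f:
        o=im if box is None else im[box[1]:box[3],box[0]:box[2]]
        cv2.imwrite("pics/"+f,cv2.resize(o,None,fx=s,fy=s,interpolation=cv2.INTER_CUBIC)[:,:,::-1])
    return im
E
python3 - <<'E'
from h import *
im=shot("top"); sd=shot("side")
a=cv2.resize(im[175:255,110:290],None,fx=4.4,fy=4.4,interpolation=2);b=cv2.resize(im[60:120,480:560],None,fx=4.9,fy=4.9,interpolation=2)
b2=cv2.resize(im[175:255,330:410],None,fx=3.5,fy=3.5,interpolation=2)
c=np.zeros((600,800,3),np.uint8);c[:a.shape[0],:a.shape[1]]=a[:,:800]
h=600-a.shape[0];c[a.shape[0]:,:b.shape[1]]=b[:h];c[a.shape[0]:,400:400+b2.shape[1]]=b2[:h]
cv2.imwrite("pics/c1.png",c[:,:,::-1])
for nm,uv,z in [("red",(132,237),.016),("blk",(203,189),.016),("blk2",(523,88),.016),("hole",(205,225),.066),("arbor",(265,208),.096),("flange",(347,229),.014),("white",(391,227),.016),("blue",(385,193),.016)]:
    print(nm,onplane("top",[uv],z)[0].round(3))
cv2.imwrite("pics/c2.png",cv2.resize(sd[190:360,150:360],None,fx=3.5,fy=3.5,interpolation=2)[:,:,::-1])
E
```

```text
red [0.437 0.401 0.016]
blk [0.591 0.169 0.016]
blk2 [ 0.916 -0.888  0.016]
hole [0.468 0.149 0.066]
arbor [ 0.515 -0.041  0.096]
flange [ 0.457 -0.293  0.014]
white [ 0.461 -0.431  0.016]
blue [ 0.57  -0.415  0.016]
```

View pics/c1.png

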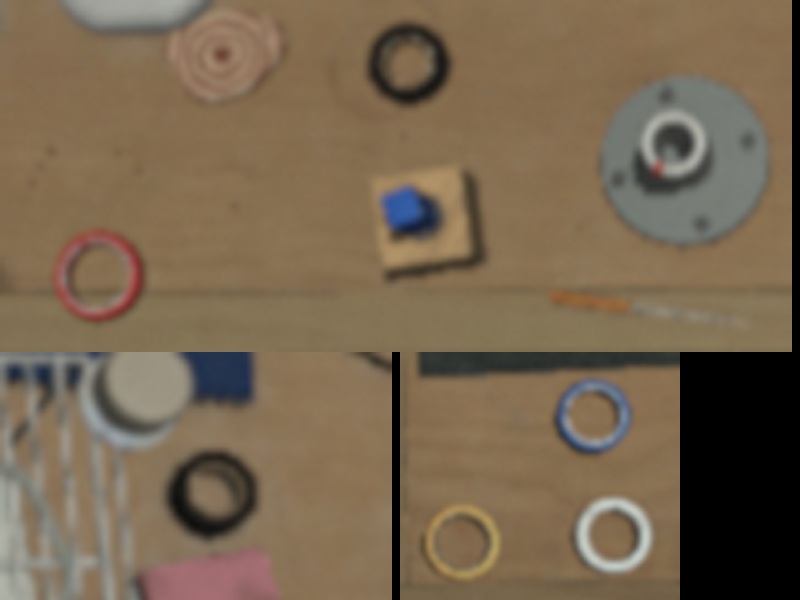

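View pics/c2.png

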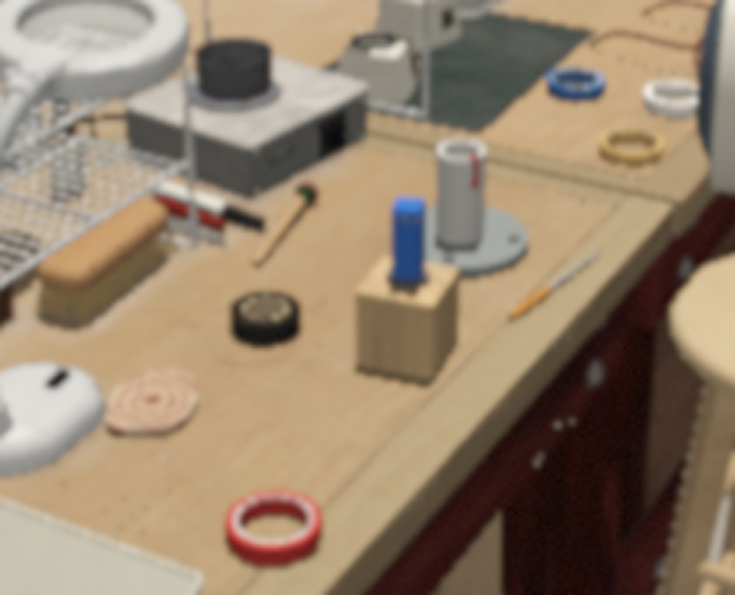

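The black ring at (203,189) has no aluminium circle and is slightly smaller than the wheels, so it's the tape. The other at (523,88) is out of reach and just scenery. The wheels present are red and white. The red mark points down-left in the top view. Next I'll take precise measurements.

```bash
cat > see.py <<'E'
from h import *
def mask(im,kind):
    h=cv2.cvtColor(im,cv2.COLOR_RGB2HSV).astype(int); H,S,V=h[...,0],h[...,1],h[...,2]
    return {"red":((H<7)|(H>172))&(S>130)&(V>90),"blue":(H>105)&(H<125)&(S>90)&(V>60),"flange":(H>17)&(H<28)&(S>105)&(V>150),
      "white":(S<45)&(V>170),"grey":(S<45)&(V>60)}[kind].astype(np.uint8)
def ring(im,kind,guess,z=.015,r=.06):
    """outer-contour centre of a ring of this colour near a world guess"""
    u=proj("top",[[*guess,z]])[0]; w=int(r*340); m=mask(im,kind); k=np.zeros_like(m)
    cv2.circle(k,tuple(int(v) for v in u.round()),w,1,-1); m&=k
    cs,_=cv2.findContours(m,cv2.RETR_EXTERNAL,cv2.CHAIN_APPROX_NONE)
    if not cs: return None
    p=np.vstack([c for c in cs if len(c)>6])[:,0]; c,rad=cv2.minEnclosingCircle(cv2.convexHull(p))
    M=cv2.moments(cv2.convexHull(p)); g=(M['m10']/M['m00'],M['m01']/M['m00'])
    return onplane("top",[g],z)[0][:2],rad,int(m.sum()),g
G={"flange":(.457,-.293),"red":(.437,.401),"white":(.461,-.431),"blue":(.57,-.415)}
E
python3 - <<'E'
from see import *
K,D,R,t=cal("top"); print("cam",-R.T@t)
im=shot("top")
for k,g in G.items(): print(k,ring(im,k,g))
# handle top
h=ring(im,"blue",(.46,.15),z=.134,r=.05); print("handle",h)
m=mask(im,"blue");ys,xs=np.nonzero(m[205:245,180:230]);print("handle px",xs.min()+180,xs.max()+180,ys.min()+205,ys.max()+205)
print(im[212:236,192:220].sum(2)//8*1) if 0 else None
# base plate circle / tube end
hs=cv2.cvtColor(im,cv2.COLOR_RGB2HSV).astype(int)
sub=(slice(185,240),slice(240,290))
gm=((hs[...,1]<60)).astype(np.uint8)[sub]
cs,_=cv2.findContours(gm,0,1);c=max(cs,key=cv2.contourArea);e=cv2.fitEllipse(c);print("plate",e,onplane("top",[(e[0][0]+240,e[0][1]+185)],.012)[0])
wm=((hs[...,1]<40)&(hs[...,2]>170)).astype(np.uint8)[sub]
cs,_=cv2.findContours(wm,0,1);c=max(cs,key=len);e=cv2.fitEllipse(c);ax=onplane("top",[(e[0][0]+240,e[0][1]+185)],.096)[0];print("tube",e,ax)
rm=((hs[...,0]<10)|(hs[...,0]>170))&(hs[...,1]>80); ys,xs=np.nonzero(rm[195:225,250:280]);print("redpx",list(zip(xs+250,ys+195)))
q=onplane("top",[(xs.mean()+250,ys.mean()+195)],.096)[0];print("mark",q-ax,np.degrees(np.arctan2(*(q-ax)[1::-1])))
# side view tube top, handle
sd=shot("side"); print("side proj tube top",proj("side",[ax]), "handle top",proj("side",[[*h[0],.134]]))
c=np.hstack([cv2.resize(im[190:240,190:240],(400,400),interpolation=0),cv2.resize(sd[220:290,250:320],(400,400),interpolation=0)])
cv2.imwrite("pics/c3.png",c[:,:,::-1])
E
```

```text
cam [ 0.29805185 -0.18492531  1.63940862]
flange (array([ 0.45754621, -0.29494726]), 10.547741889953613, 106, (347.73982483256054, 228.63987635239567))
red (array([0.43158127, 0.39750085]), 9.929783821105957, 52, (133.2129221732746, 238.53010279001467))
white (array([ 0.46198123, -0.43015878]), 10.327718734741211, 130, (390.74710743801654, 226.72341597796142))
blue (array([ 0.55260896, -0.39507943]), 6.36406135559082, 21, (378.691823899371, 198.40880503144652))
handle (array([0.46916201, 0.14323517]), 6.041623115539551, 73, (202.30827067669173, 222.2832080200501))
handle px 197 208 218 226
plate ((25.189130783081055, 26.008647918701172), (37.53939437866211, 38.06748962402344), 49.48761749267578) [ 0.51723744 -0.03368108  0.012     ]Traceback (most recent call last):
  File "<stdin>", line 15, in <module>
cv2.error: OpenCV(4.12.0) /io/opencv/modules/imgproc/src/shapedescr.cpp:361: error: (-201:Incorrect size of input array) There should be at least 5 points to fit the ellipse in function 'fitEllipseNoDirect'
```

```bash
sed -i 's/(S>90)&(V>60)/(S>75)\&(V>60)/; s/(S>130)&(V>90)/(S>110)\&(V>80)/' see.py
python3 - <<'E'
from see import *
im=shot("top")
for k,g in G.items(): print(k,ring(im,k,g))
hs=cv2.cvtColor(im,cv2.COLOR_RGB2HSV).astype(int)
print(hs[200:217,254:274,2])
rm=((hs[...,0]<10)|(hs[...,0]>170))&(hs[...,1]>80); ys,xs=np.nonzero(rm[195:225,250:280]);print("redpx",list(zip(xs+250,ys+195)))
sd=shot("side"); print("side proj tube top",proj("side",[[.516,-.036,.096]]), "handle top",proj("side",[[.469,.143,.134]]))
c=np.hstack([cv2.resize(im[190:240,190:240],(400,400),interpolation=0),cv2.resize(sd[220:290,250:320],(400,400),interpolation=0)])
cv2.imwrite("pics/c3.png",c[:,:,::-1])
E
```

```text
flange (array([ 0.45764548, -0.29496072]), 10.547741889953613, 106, (347.7434312210201, 228.60844925296237))
red (array([0.43524477, 0.40184948]), 9.88843059539795, 85, (131.96666666666667, 237.41286549707598))
white (array([ 0.46198123, -0.43015878]), 10.327718734741211, 130, (390.74710743801654, 226.72341597796142))
blue (array([ 0.55624362, -0.39808221]), 8.139510154724121, 38, (379.6031746031746, 197.26455026455025))
[[121 121 119 119 123 132 142 148 153 155 151 140 131 124 121 122 124 124
  124 123]
 [120 120 120 124 138 155 163 165 167 167 165 161 153 140 127 122 121 123
  123 123]
 [120 119 122 138 162 171 160 150 143 141 144 153 164 160 144 127 123 123
  123 123]
 [120 119 129 158 174 159 128 103  93  92  97 117 144 165 163 142 126 123
  122 123]
 [119 120 140 170 163 125  87  66  61  59  61  76 109 151 172 156 131 122
  124 122]
 [119 126 154 174 141  92  67  58  56  56  56  58  78 127 168 167 134 120
  123 124]
 [119 133 163 169 126  78  66  62  59  57  55  53  61 106 161 174 136 117
  123 125]
 [119 133 165 166 120  77  70  73  70  61  54  50  55  99 157 176 136 109
  119 
[... 327 characters left out ...]
77  85
  109 123]
 [ 71  54  73 111 143 152 148 145 146 150 152 157 168 161 125  86  72  87
  113 124]
 [ 72  54  56  79 114 138 149 156 161 166 166 157 147 124  90  71  73  94
  116 125]
 [ 77  55  52  60  83 106 121 132 139 145 140 123 102  82  69  70  82 103
  120 126]
 [ 79  56  52  53  59  69  77  87  93  95  91  77  66  62  67  80  97 114
  123 126]
 [ 88  69  58  53  54  53  54  58  62  63  62  64  65  71  82  99 113 122
  125 126]]
redpx [(np.int64(259), np.int64(212)), (np.int64(258), np.int64(213)), (np.int64(259), np.int64(213)), (np.int64(258), np.int64(214)), (np.int64(259), np.int64(214))]
side proj tube top [[283.22173826 232.62514612]] handle top [[269.00294279 247.68135854]]
```

View pics/c3.png

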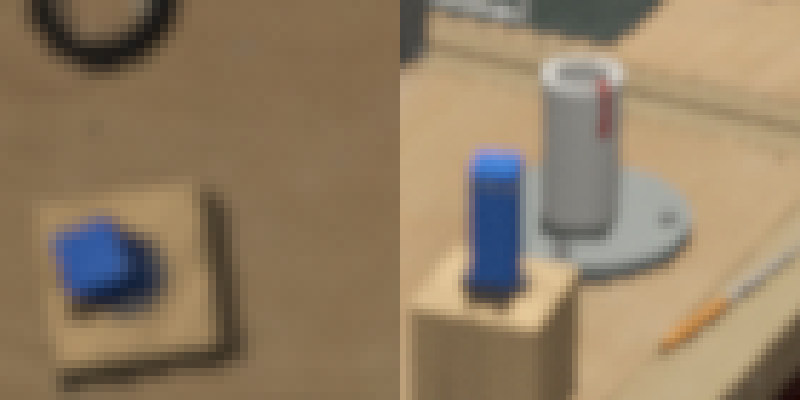

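Side view: tube end centre is at about (282,233) and handle top at (267,249). Top view: tube end at (262.8,207.2) and handle top at (201.5,222.3), turned about 17°. I'll triangulate, then grip the handle in both directions to centre it.

```bash
cat >> h.py <<'E'
def tri(a,b):
    o1,d1=ray("top",[a]);o2,d2=ray("side",[b]);d1,d2=d1[0],d2[0]
    s=np.linalg.lstsq(np.c_[d1,-d2],o2-o1,rcond=None)[0]; p,q=o1+s[0]*d1,o2+s[1]*d2
    return (p+q)/2,np.linalg.norm(p-q)
def st(): print("t %.1f"%ctrl.read_t(),"tcp",np.round(ctrl.read_tcp_pos(),4),"F",np.round(ctrl.read_force(),2),"gap %.3f"%ctrl.read_finger_gap())
E
python3 - <<'E'
from h import *
print("tube",tri((262.8,207.2),(282,233)),onplane("top",[(262.8,207.2)],.096))
print("handle",tri((201.5,222.3),(267,249)),onplane("top",[(201.5,222.3)],.134))
T=onplane("top",[(262.8,207.2)],.096)[0];m=onplane("top",[(259,213)],.094)[0]-T;print("mark deg",np.degrees(np.arctan2(m[1],m[0])))
im=shot("top");hs=cv2.cvtColor(im,cv2.COLOR_RGB2HSV);mm=((hs[...,0]>100)&(hs[...,0]<130)&(hs[...,1]>120)&(hs[...,2]>110)).astype(np.uint8)
mm=cv2.resize(mm[205:245,185:225]*255,None,fx=8,fy=8,interpolation=2)>127
cs,_=cv2.findContours(mm.astype(np.uint8),0,1);print(cv2.minAreaRect(max(cs,key=len)))
for a in np.radians([17,107,-73,-163]):
    j=ctrl.inverse_kinematics([.469,.143,.11],down(a)); print(np.degrees(a).round(),None if j is None else np.round(j,2))
E
```

```text
tube (array([ 0.51842077, -0.03384891,  0.09492497]), np.float64(0.001244920920153113)) [[ 0.51768469 -0.03419572  0.096     ]]
handle (array([0.47105295, 0.14708538, 0.13091299]), np.float64(0.0033879496271680743)) [[0.46913523 0.14568548 0.134     ]]
mark deg 145.86436837244855
((131.49383544921875, 139.48802185058594), (57.136817932128906, 64.00616455078125), 62.74467086791992)
17.0 [ 0.17  0.48  1.81 -0.    0.85 -0.12]
107.0 [ 0.17  0.48  1.81 -0.    0.85 -1.69]
-73.0 [ 0.17  0.48  1.81 -0.    0.85  1.45]
-163.0 [ 0.17  0.48  1.81 -0.    0.85  3.02]
```

Run:
```python
from h import *
P=np.array([.470,.146]); a=np.radians(20)
ctrl.goto([*P,.22],down(a)); ctrl.move_l([*P,.086],feed=.12)
ctrl.set_gripper(0,squeeze=20); st(); ctrl.set_gripper(.7); 
ctrl.goto([*P,.086],down(a-np.pi/2)); 
ctrl.set_gripper(0,squeeze=20); st(); ctrl.set_gripper(.7)
ctrl.goto([*P,.086],down(a)); ctrl.set_gripper(0,squeeze=60); st()
shot("top","g1t.png",(150,160,310,260),2.5); shot("side","g1s.png",(200,180,360,300),2.5)
x=cv2.vconcat([cv2.imread("pics/g1t.png"),cv2.imread("pics/g1s.png")]);cv2.imwrite("pics/g1.png",x)
```

```text
t 5.0 tcp [0.4703 0.1461 0.0862] F [1.55 0.47 3.74] gap 0.274
t 7.3 tcp [0.4701 0.146  0.086 ] F [0.13 0.85 0.12] gap 0.278
t 9.6 tcp [0.4704 0.1461 0.0861] F [ 2.03  0.83 -0.28] gap 0.271
```

View pics/g1.png

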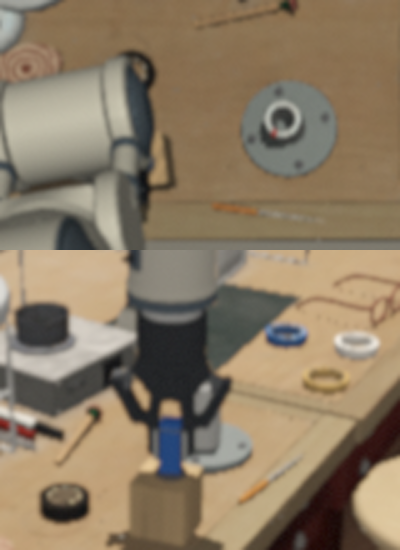

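The tool is gripped squarely (gap 23 mm). Now I'll lift it and feel the bore from inside to locate the tube axis.

Run:
```python
from h import *
a=np.radians(20); q=down(a)
ctrl.move_l([.470,.146,.20],feed=.12); st()
C=np.array([.518,-.034]); ctrl.move_l([*C,.20],feed=.15)
hit=ctrl.move_l([*C,.158],feed=.04,stop_force=3); print("down hit",hit); st()
if not hit:
    for ax in (0,1,0):
        v=[]
        for s in(1,-1):
            d=np.zeros(2);d[ax]=s
            h=ctrl.move_l([*(C+.014*d),.158],feed=.02,stop_force=3); p=np.array(ctrl.read_tcp_pos()); F=np.array(ctrl.read_force()); v.append(p[ax]); print(ax,s,h,p.round(4),F.round(1))
            ctrl.move_l([*C,.158],feed=.05)
        C[ax]=np.mean(v)
    print("axis",C)
    ctrl.move_l([*C,.158],feed=.05); ctrl.move_l([*C,.19],feed=.1); st()
```

```text
t 10.8 tcp [0.4695 0.1459 0.1992] F [-0.29 -0.22 -2.34] gap 0.274
down hit False
t 13.4 tcp [ 0.5182 -0.034   0.1582] F [ 0.34  0.22 -0.65] gap 0.271
0 1 True [ 0.5302 -0.0339  0.1574] [-0.2 -0.2 -1.7]
0 -1 True [ 0.509 -0.034  0.158] [ 3.3 -0.1 -0.7]
1 1 True [ 0.5192 -0.0214  0.1578] [ 0.2 -2.8 -0. ]
1 -1 True [ 0.5196 -0.0439  0.1578] [2.3 3.9 0.3]
0 1 True [ 0.5308 -0.0328  0.1574] [ 0.  -0.4 -2.1]
0 -1 True [ 0.5095 -0.0327  0.158 ] [ 3.9 -0.2 -0.6]
axis [ 0.52015127 -0.03264438]
t 19.8 tcp [ 0.5201 -0.0327  0.19  ] F [-0.57  0.24 -1.44] gap 0.274
```

Axis found at (0.5201, -0.0326), with spans of 21–22 mm against 20 expected. Now I'll deburr the edge.

Run:
```python
from h import *
C=np.array([.5201,-.0326]); th0=np.radians(146); r=.0175
P=lambda d,z:[*(C+r*np.array([np.cos(th0+d),np.sin(th0+d)])),z]
ctrl.move_l(P(0,.19),feed=.1); ctrl.hold(.2); F0=np.array(ctrl.read_force())
h=ctrl.move_l(P(0,.1675),feed=.02,stop_force=7); ctrl.hold(.3); print(h,F0,np.array(ctrl.read_force())-F0); st()
z=.1675
if not h:
    for k in range(1,26):
        ctrl.move_l(P(np.radians(15*k),z),feed=.02)
        if k%3==0:
            ctrl.hold(.25); print(15*k,np.round(np.array(ctrl.read_force())-F0,2),np.round(ctrl.read_tcp_pos(),4))
    ctrl.move_l(P(np.radians(360),z),feed=.02); ctrl.hold(.3); print(np.round(np.array(ctrl.read_force())-F0,2))
    shot("side","d1.png",(220,160,340,280),5)
st()
```

```text
False [ 1.02230838 -0.68863354 -1.30683071] [-2.35306567  0.33377749  2.96693359]
t 21.9 tcp [ 0.5056 -0.0228  0.1676] F [-1.33 -0.35  1.66] gap 0.280
45 [-1.01 -0.68  3.07] [ 0.5029 -0.036   0.1675]
90 [0.06 0.12 1.91] [ 0.5105 -0.0472  0.1676]
135 [-0.25  1.99  3.27] [ 0.5236 -0.0498  0.1676]
180 [0.4  2.25 2.  ] [ 0.5347 -0.0424  0.1676]
225 [-0.32  1.01  2.49] [ 0.5373 -0.0292  0.1675]
270 [-2.67  2.26  3.62] [ 0.5297 -0.018   0.1674]
315 [-2.64 -0.15  2.42] [ 0.5165 -0.0154  0.1674]
360 [-0.56 -1.07  2.28] [ 0.5055 -0.0229  0.1675]
[0.73 2.79 3.41]
t 34.0 tcp [ 0.5057 -0.0228  0.1675] F [0.53 0.94 1.87] gap 0.274
```

View pics/d1.png

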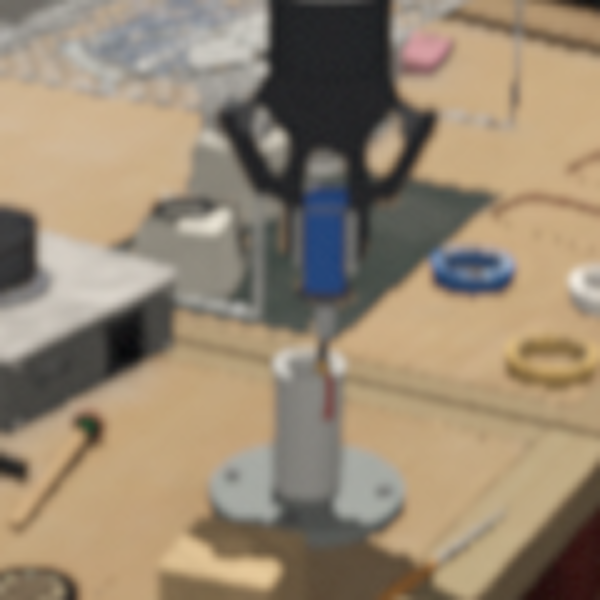

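The blade bears on the rim at the red stripe, with the tool upright. Forces were steady at 2–3.6 N all round. Now I'll return the tool.

Run:
```python
from h import *
p=np.array(ctrl.read_tcp_pos()); ctrl.move_l([p[0],p[1],.20],feed=.1)
ctrl.move_l([.4704,.1461,.20],feed=.15); ctrl.hold(.3)
h=ctrl.move_l([.4704,.1461,.0865],feed=.06,stop_force=8); print("hit",h); st()
if not h or ctrl.read_tcp_pos()[2]<.0895:
    ctrl.set_gripper(.75); ctrl.move_l([.4704,.1461,.2],feed=.15)
    ctrl.goto([.457,-.294,.25],down(0.)); st()
    from see import *
    im=shot("top","r1.png",(90,160,490,260),2); sd=shot("side","r1s.png",(200,200,360,300),5)
    for k,g in G.items(): print(k,ring(im,k,g))
```

```text
hit False
t 38.1 tcp [0.4706 0.1462 0.0867] F [ 2.47  2.08 -3.13] gap 0.275
t 41.1 tcp [ 0.4573 -0.2931  0.2498] F [-0.02  0.54  0.27] gap 0.749
flange (array([ 0.44975871, -0.27892255]), 9.434081077575684, 28, (342.69141914191414, 231.16006600660063))
red (array([0.43538721, 0.40183714]), 9.837140083312988, 81, (131.97178130511463, 237.36919459141677))
white (array([ 0.48459643, -0.43158788]), 15.700949668884277, 259, (390.9632996632996, 219.57441077441075))Traceback (most recent call last):
  File "<stdin>", line 10, in <module>
  File "see.py", line 12, in ring
    p=np.vstack([c for c in cs if len(c)>6])[:,0]; c,rad=cv2.minEnclosingCircle(cv2.convexHull(p))
      ~~~~~~~~~^^^^^^^^^^^^^^^^^^^^^^^^^^^^^
    return _nx.concatenate(arrs, 0, dtype=dtype, casting=casting)
           ~~~~~~~~~~~~~~~^^^^^^^^^^^^^^^^^^^^^^^^^^^^^^^^^^^^^^^
ValueError: need at least one array to concatenate
```

View pics/r1s.png

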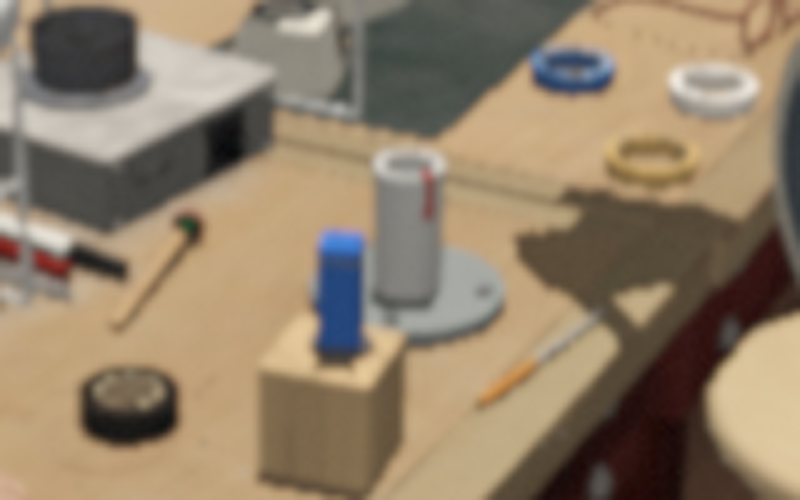

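The tool is upright in its stand, and the flange sits at about (330,231) in the side view, the same place as before. I'll pick the flange with a crosswise double grip, which centres it in both directions, and set it on the tube.

```bash
cat > ringops.py <<'E'
from see import *
C=np.array([.5201,-.0326])
def pick(P,zg,a):
    ctrl.set_gripper(1.0); ctrl.goto([*P,.10],down(a)); 
    h=ctrl.move_l([*P,zg],feed=.1,stop_force=12); print("down hit",h)
    if h: st(); return False
    ctrl.set_gripper(0,squeeze=25); st(); ctrl.set_gripper(1.0)
    ctrl.goto([*P,zg+.03],down(a-np.pi/2)); ctrl.move_l([*P,zg],feed=.08)
    ctrl.set_gripper(0,squeeze=40); st()
    ctrl.move_l([*P,.20],feed=.15); st(); return True
def place(a,zrel):
    ctrl.goto([*C,.20],down(a-np.pi/2)); ctrl.move_l([*C,.115],feed=.1); ctrl.hold(.2)
    h=ctrl.move_l([*C,zrel],feed=.05,stop_force=6); print("place hit",h); st(); return h
def release():
    p=np.array(ctrl.read_tcp_pos()); ctrl.set_gripper(1.0); ctrl.move_l([*p[:2],.20],feed=.15)
E
python3 - <<'E'
from ringops import *
a=np.radians(90.)
for A in (a,a-np.pi/2): print(np.round(ctrl.inverse_kinematics([.4576,-.295,-.003],down(A)),2))
if pick([.4576,-.295],-.003,a):
    h=place(a,.028)
    shot("side","f1.png",(200,180,360,300),5)
E
```

```text
[-0.68  0.72  1.75 -0.    0.68 -2.25]
[-0.68  0.72  1.75 -0.    0.68 -0.68]
down hit False
t 44.5 tcp [ 0.4579 -0.2952 -0.0021] F [-1.07  1.28 11.62] gap 0.785
t 47.1 tcp [ 0.4579 -0.2952 -0.0021] F [-2.32  1.29  9.86] gap 0.775
t 48.6 tcp [ 0.4573 -0.2947  0.1993] F [-0.08  0.29 -2.21] gap 0.775
place hit False
t 52.8 tcp [ 0.5203 -0.0326  0.0282] F [ 0.14 -0.03 -1.28] gap 0.771
```

View pics/f1.png

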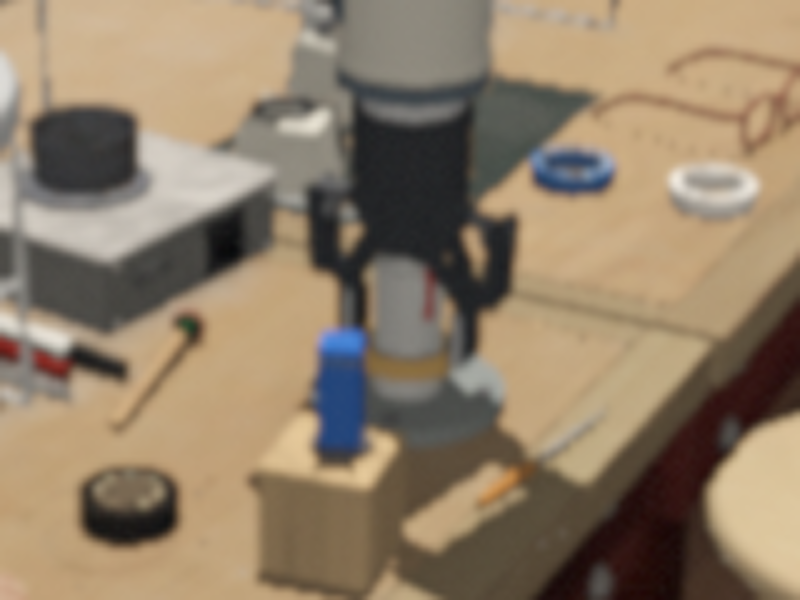

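The flange is on the tube and held level. I'll release it, check the red wheel's position, then fetch it.

Run:
```python
from ringops import *
release(); im=shot("top"); r=ring(im,"red",G["red"],r=.1); print(r)
print("spx",proj("side",[[.437,.401,.016]]))
P=r[0]; a=np.radians(0.)
print(ctrl.inverse_kinematics([*P,.002],down(a)) is not None,ctrl.inverse_kinematics([*P,.002],down(a-np.pi/2)) is not None)
sd=shot("side","w1.png",(150,200,360,350),3.8)
if r[2]>50 and pick(P,.002,a): place(a,.0285)
st(); shot("side","w2.png",(200,180,360,300),5)
```

```text
(array([0.43541207, 0.40178614]), 9.888011932373047, 83, (131.98708920187792, 237.3615023474178))
spx [[228.8514932  337.92815303]]
True True
down hit False
t 57.9 tcp [0.4358 0.4021 0.003 ] F [-2.44 -1.82 10.08] gap 0.770
t 60.6 tcp [0.4357 0.402  0.0029] F [-0.92 -0.44  7.85] gap 0.756
t 62.0 tcp [0.435  0.4015 0.1992] F [ 0.33  0.31 -1.28] gap 0.760
place hit True
t 66.5 tcp [ 0.5201 -0.0326  0.0289] F [-0.15 -0.03  7.29] gap 0.761
t 66.5 tcp [ 0.5201 -0.0326  0.0289] F [-0.15 -0.03  7.29] gap 0.761
```

View pics/w2.png

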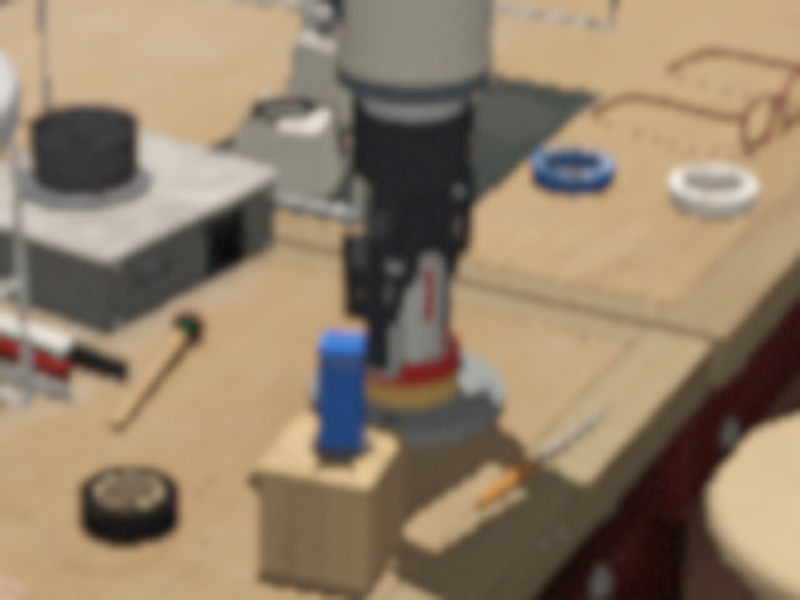

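The red wheel lies on the flange. White is still at side px (342.6,217.6) and blue is also unmoved. On to the white wheel.

Run:
```python
from ringops import *
release()
ctrl.goto([.50,-.15,.25],down(np.radians(-90)))
sd=shot("side"); m=((sd.min(2)>140)).astype(np.uint8)[205:230,330:358]; ys,xs=np.nonzero(m); print("white side px",xs.mean()+330,ys.mean()+205,proj("side",[[.462,-.430,.012]]))
a=0.; P=[.462,-.430]
if pick(P,.002,a): place(a,.0445)
shot("side","w3.png",(200,180,360,300),5)
```

```text
white side px 342.05263157894734 216.375 [[342.95150248 217.31776764]]
down hit False
t 72.4 tcp [ 0.4623 -0.4304  0.0029] F [-0.53 -0.07  8.  ] gap 0.763
t 75.0 tcp [ 0.4623 -0.4303  0.0027] F [-0.49  0.91  5.37] gap 0.752
t 76.5 tcp [ 0.4617 -0.4296  0.1991] F [ 0.37 -0.3  -1.7 ] gap 0.755
place hit True
t 80.5 tcp [ 0.52   -0.0326  0.0451] F [-1.31  0.79  7.92] gap 0.748
```

View pics/w3.png

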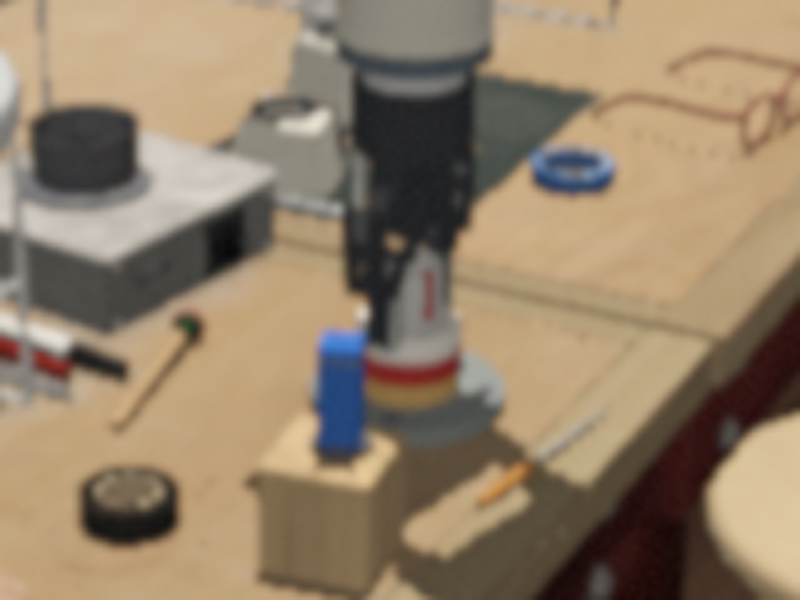

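White is seated on red. The collar is at side px (314.2,214) and top px (385.4,193.3).

Run:
```python
from ringops import *
release()
ctrl.goto([.50,-.15,.25],down(np.radians(-90)))
sd=shot("side"); hs=cv2.cvtColor(sd,cv2.COLOR_RGB2HSV).astype(int); m=((hs[...,0]>100)&(hs[...,0]<128)&(hs[...,1]>90)).astype(np.uint8)[200:235,290:345]
ys,xs=np.nonzero(m); hull=cv2.boundingRect(np.c_[xs,ys].astype(np.int32)); c=(290+hull[0]+(hull[2]-1)/2,200+hull[1]+(hull[3]-1)/2)
p1=onplane("top",[(385.4,193.3)],.016)[0];p2=onplane("side",[c],.008)[0];print(hull,c,p1,p2)
a=0.; P=((p1+p2)/2)[:2]
if np.hypot(*(p1-p2)[:2])<.012 and pick(P,.002,a): place(a,.0605)
shot("side","w4.png",(200,180,360,300),5)
```

```text
(17, 11, 15, 7) (314.0, 214.0) [ 0.56857347 -0.41672683  0.016     ] [ 0.57464267 -0.41555862  0.008     ]
down hit False
t 86.2 tcp [ 0.572  -0.4165  0.0032] F [-0.95  1.18  9.2 ] gap 0.767
t 88.8 tcp [ 0.5719 -0.4165  0.0032] F [-2.22  0.8   8.78] gap 0.758
t 90.3 tcp [ 0.5713 -0.4158  0.199 ] F [ 0.09  0.5  -1.52] gap 0.759
place hit True
t 94.0 tcp [ 0.5199 -0.0326  0.0616] F [-1.32 -0.17  9.5 ] gap 0.756
```

View pics/w4.png

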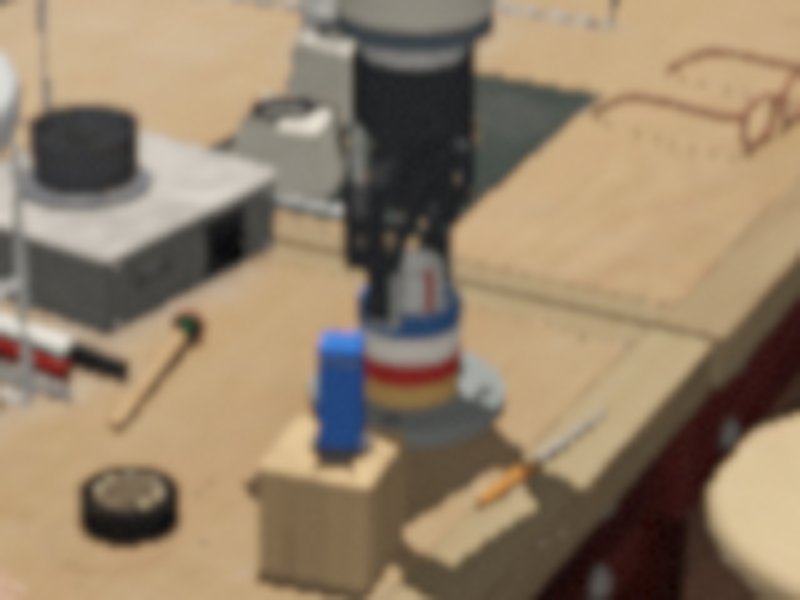

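Run:
```python
from ringops import *
release(); ctrl.goto([.35,-.45,.30],down(np.radians(-90))); ctrl.hold(.5); st()
im=shot("top");sd=shot("side")
c=np.hstack([cv2.resize(im[180:240,185:295],None,fx=3.6,fy=3.6,interpolation=2)[:,:396],cv2.resize(sd[215:285,240:310],None,fx=5.6,fy=5.6,interpolation=2)[:216]]) if 0 else None
A=cv2.resize(im[180:250,180:290],(620,394),interpolation=2);B=cv2.resize(sd[215:285,240:340],(563,394),interpolation=2)
o=np.zeros((600,800,3),np.uint8);o[:300,:472]=cv2.resize(A,(472,300));o[300:,:429]=cv2.resize(B,(429,300))
cv2.imwrite("pics/end.png",o[:,:475,::-1])
print("side proj axis z .062",proj("side",[[.5201,-.0326,.062],[.5201,-.0326,.012]]))
```

```text
t 97.6 tcp [ 0.3501 -0.4499  0.3   ] F [-0.41  0.33  0.21] gap 0.996
side proj axis z .062 [[281.37803051 242.70953369]
 [281.15642476 257.00904439]]
```

View pics/end.png

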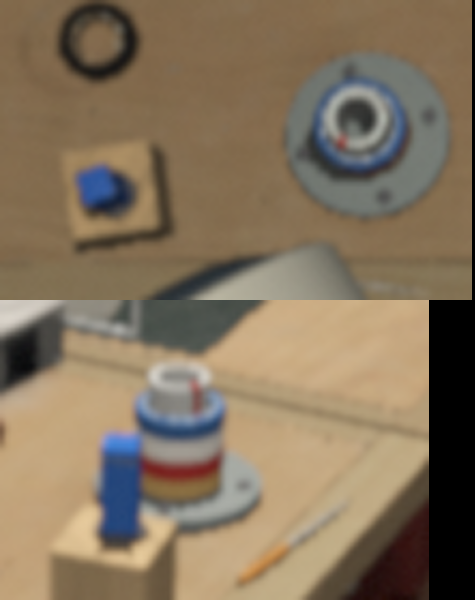

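The stack is brass, red, white, blue going up, flat and fully down. The tool stands upright in its block, the tape and file are in place, and the gripper is clear.

```bash
python3 -c "
from h import *
st(); ctrl.sign_off()"
```

```text
t 97.7 tcp [ 0.35 -0.45  0.3 ] F [-0.29  0.02 -0.53] gap 1.001
the job is handed in; nothing more can be done
```

The job is done and handed in at 97.7 s of the 210 s allowed; `sign_off` reports no verdict.

- **Deburring:** I felt the bore from inside to find the tube's axis. I then ran the blade once round the inner edge, anticlockwise from the red mark back to it. The vertical force was about 1.9–3.6 N at the mark and at every 45° stop, well under the 20 N limit. The tool went back into its block without resistance.
- **Loading:** Only the red and white wheels were present. I took the near black ring to be the tape, because it is smaller and has no aluminium circle. The stack is flange, red, white, collar. I let the flange drop the last 15–20 mm because the gripper body would have met the tube. The other three were lowered until they touched the ring below.
- **Last checks:** The final pictures show all four rings lying flat and closed up on the tube, the tool upright in its block, and the tape and file in place. The gripper was clear. In the side views during loading, the dop stick and the visible part of the spectacles were in their places. The final close-up did not cover the dop stick, agate slab or spectacles.
- **Disagreements:** The bore measured about 21–22 mm of free travel against the 20 mm expected. The fingers pressed on the bench with up to about 10 N while gripping the rings. Neither seemed to affect the result.

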